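Mesh the wax-pearl dispenser's drive and dose three pearls

ROBOT

A 7-joint arm with a two-finger parallel gripper is mounted at the origin on a cart in front of the work surface, level with it; the furniture and walls round the work are solid. World frame = base frame: x ahead of the robot, y to its left, z up, the work surface at z = 0. Lengths are in m, angles in rad, forces in N, time in s.
With the tool pointing down it reaches from about 0.35 to 0.9 m from the base axis. Payload 8.1 kg.
Tool frame: the origin (TCP) lies at the very end of the fingers, on their centre line; the grasp point (between the pads) lies 19 mm behind it; z points along the fingers, y is the line along which they close (so a half turn about z gives the same grasp; the last joint's range is limited). The gripper opens to 92 mm and grips with 3 to 60 N. Pads are 19 mm wide; open, the fingers measure 130 mm over their backs; the gripper's body (75 mm by 190 mm) begins 47 mm behind the grasp point.
Start: joints at [-1.448, 0.434, 0.025, 1.573, -0.012, 1.134, -0.075], TCP at [0.14, 0.609, 0.227] pointing down, gripper open.
Joint ranges: [-2.62, 2.62], [-0.44, 2.09], [-1.27, 1.32], [0.08, 2.57], [-1.32, 4.46], [0.12, 2], [-2.74, 2.74]. Speed limits (rad/s): [2.22, 2.22, 3.01, 3.01, 3.14, 3.14, 3.14].

INTERFACE

Orientations are given as a rotation vector (axis times angle).
In Python, from cell import arm gives the robot as it stands.
- The arm moves only by the tool drive_tool, never from a script. Its argument "targets" is a list of rows, each a list of 7 numbers: the turn, a rotation vector about the world's x, y, z in units of 5 degrees (1.0 is 5 degrees), then the shift along the world's x, y, z in units of 40 mm (1.0 is 40 mm), then the opening, from 0 (shut) to 1 (fully open). In form: [[wx, wy, wz, dx, dy, dz, fingers], ...]. A call has 1 to 5 rows; each row is the pose to reach, as a shift and turn from the pose commanded when the call began; what a row does not reach only later rows make up. A row lasts 1/10 s, in which the tool goes at most 50 mm and 8.59 degrees, less where a joint would pass 70% of its speed; a pose out of reach is approached as far as the arm can. A call with a gripper value outside its range is refused whole. The fingers move at their own pace and stop on an object; "force" is the grip in N (left out, the last holds). Time passes only in rows, so rows that repeat a pose let the fingers close. It gives the time, the measured TCP pose, the force, the opening and the grip force at its end, in the units of the state.
- arm.observe(): the state, without advancing time (a new reading comes with each control period).
- arm.get_image(name): name is "scene" or "top"; returns a dict with "pixels" (420x560x3 uint8, red, green, blue), "intrinsics" (3x3 intrinsics, pixels), "k1" (the pictures are not rectified: a ray, as slopes to the right and down, at radius r is drawn at 1 + k1 r^2 times it, then the intrinsics apply), "rvec" (rotation vector, rad) and "tvec" (3), from world to camera coordinates, as OpenCV has them. Camera axes: x right, y down, z forward; pixel columns grow to the right and rows downward; lengths in m; the calibration is good to about 2 mm. A picture is of the moment at which its call begins. There is no depth.
- arm.sign_off(): hands the job in; it is judged then, once.
The state is a dict: "clock": time; "joints": joint angles; "dq": joint speeds; "joint_efforts": joint torques, N m; "position": TCP position; "ee_rot": TCP orientation; "force": force on the tool from outside, world axes, zero at the start; "ft_torque": the same for the moment, N m; "width": opening from 0.0 (shut) to 1.0 (fully open); "gripper_force": force on a finger pad.
Only numpy, scipy, OpenCV 4.12 (cv2) and the standard library are available. Lean on these libraries where they do the work, as an engineer would, in place of code of your own. Each camera call takes 0.05 s, during which the arm holds its last target. There are 200 camera calls.

TASK

First stand the mauve bowl on the table centred under where the pearls will drop, about 4 cm in front of the lip of the dispenser's chute. Then ease the green gear-change knob down, rocking it a little one way and the other until its teeth mesh and it goes fully down, without forcing it and without turning the drum; then turn it clockwise by three clicks, so that exactly three amber wax pearls roll into the bowl and the drum rests on the third click. Leave the knob down and the bowl upright where it is, and do not disturb the jar or the dropper bottle.

Things in the scene. Friction and masses are not known exactly. Their poses are not given: they have to be found in the camera images.
- dispenser: White counter-top dispenser for wax pearls, fixed; origin on the table under the vertical axis of drum and knob; -x is its front (chute, towards the robot). Pedestal x -32 to +72 mm, 116 mm wide; on it a plate 144 x 144 mm, z 114 to 120 mm; on that a clear drum housing, radius 70, z 120 to 148, green clockwise arrow on top; black block at x 52 to 68, up to z 162.
- lip (a point): Middle of the lower edge of the white chute's front end, 98 mm in front of the dispenser's axis and 70 mm above the table. The chute is 33 mm wide, its sides end 93 mm above the table and it rises under the plate behind. Below it and in front of it all is free.
- drop_point (a point): Point on the table, 140 mm in front of the dispenser's axis (on its -x side) and 42 mm in front of the chute's lip: pearls land round here, within about 20 mm. A bowl centred here catches them (its far rim then reaches 14 mm under the lip, with 22 mm of air above it).
- grip (a point): In the green grip bar of the gear-change knob, on its vertical axis, 13 mm below the bar's top; moves with the knob: 210 mm above the table when it is up (neutral), 200 mm when fully down. Bar 64 mm long, 15 wide, 36 tall, on a green disc of radius 33 mm whose top is 23 mm below this point; free all round. The x axis runs along the bar.
- shift (a joint): How far the gear-change knob is pushed down, m: 0 up (neutral, as at the start), about 0.003 where its steel teeth stand on the drum's teeth, 0.010 fully down (in mesh). Rubs with about 4 N and stays where it is left; no spring; a push of 10 N is plenty. At the start the teeth stand tip to tip: it cannot go down until the knob has been turned a little.
- knob (a joint): Turn of the knob, rad, growing clockwise from above; the bar's yaw is the dispenser's yaw minus this value. Starts between -1.10 and -0.47. Turns freely out of mesh. Six square teeth below it (pitch 1.047 rad) drop between the drum's six where knob minus drum is -0.262 plus any multiple of 1.047, within 0.09 either way. In mesh it drives the drum with 0.1 play either way.
- drum (a joint): Turn of the pocket drum, rad, growing clockwise from above; 0 at the start. Twelve pockets: a sprung plunger clicks every 0.524 rad and pulls the drum to the nearest click from about half-way; about 0.2 N m turns it. Each click clockwise brings one pearl over the outlet, and it rolls down the chute; three clicks are 1.571.
- mask_bowl: Mauve silicone mixing bowl, loose, 113 mm across the rim, 48 mm high, origin at the centre of its underside; sloping wall, foot 68 mm across, inner floor 6 mm up, about 0.07 kg. Can be taken by the wall at the rim from above: the rim's middle is about 51 mm from the axis. Stands to the robot's left or right at the start.
- cream_pot_b: Bystander: jar with white lid and pink body, 53 mm across, 50 mm high, loose; origin at the centre of its underside. Stands on the side of the table opposite to the bowl.
- oil_dropper: Bystander: brown dropper bottle with black rubber top, 33 mm across, 102 mm high, loose, standing beside the dispenser on its -y side; origin at the centre of its underside.
- pearl_1_center (a point): Centre of an amber wax ball, 20 mm across, 12 g. In the drum at the start, as number 1 in line for the outlet (about 1 click clockwise away from it).
- pearl_2_center (a point): Centre of an amber wax ball, 20 mm across, 12 g. In the drum at the start, as number 2 in line for the outlet (about 2 clicks clockwise away from it).
- pearl_3_center (a point): Centre of an amber wax ball, 20 mm across, 12 g. In the drum at the start, as number 3 in line for the outlet (about 3 clicks clockwise away from it).
- pearl_4_center (a point): Centre of an amber wax ball, 20 mm across, 12 g. In the drum at the start, as number 4 in line for the outlet (about 4 clicks clockwise away from it).
- pearl_5_center (a point): Centre of an amber wax ball, 20 mm across, 12 g. In the drum at the start, as number 5 in line for the outlet (about 5 clicks clockwise away from it).
- pearl_6_center (a point): Centre of an amber wax ball, 20 mm across, 12 g. In the drum at the start, as number 6 in line for the outlet (about 6 clicks clockwise away from it).
Not all that is in view belongs to the job. What is shaped like the mask_bowl but pink, purple or red is not meant.

How it is judged:
By the outcome, as a careful person would: the job done as asked, in the order asked, and still so for the second after the job is handed in, with the robot touching nothing.
It also fails if it takes over 56 s, if anything falls off the work surface, if the arm or the gripper's body presses on something with over 40 N, if the wrist force passes 120 N, or if a joint passes its speed limit or range.

## Working session

There is one attempt and no reset: what is moved stays moved. The work goes in short steps, Python scripts to look and compute and a tool call to move; the robot and the scene stay as the last step left them, time stands still between calls to the robot, and variables do not carry over. Pictures are saved under pics/ and viewed, at most 13 in all, crops included, and the job is handed in when it is done.

Besides the shell and the picture viewer there is one more tool, called as name(argument=value, ...) on one line, values as JSON. drive_tool: Moves the arm, as the interface text tells. Its arguments: {"type":"object","properties":{"targets":{"type":"array"},"force":{"type":"number"}},"required":["targets"]}

```bash
mkdir -p pics
cat > h.py <<'E'
import numpy as np, cv2
from cell import arm
def look(name):
    d=arm.get_image(name); d['K']=np.array(d['intrinsics'],float); d['R']=cv2.Rodrigues(np.array(d['rvec'],float))[0]; d['t']=np.array(d['tvec'],float); return d
def ray(d,u,v):
    k=d['k1']; p=cv2.undistortPoints(np.array([[[u,v]]],float),d['K'],np.array([k,0,0,0],float))[0,0]
    return -d['R'].T@d['t'], d['R'].T@np.array([p[0],p[1],1])
def onz(d,u,v,z):
    c,r=ray(d,u,v); return c+r*(z-c[2])/r[2]
def proj(d,P):
    return cv2.projectPoints(np.array(P,float).reshape(-1,3),np.array(d['rvec'],float),d['t'],d['K'],np.array([d['k1'],0,0,0],float))[0][:,0]
def save(d,n): cv2.imwrite('pics/'+n,d['pixels'][:,:,::-1])
E
python3 - <<'E'
from h import *
for n in('top','scene'):
    d=look(n); save(d,n+'0.png'); print(n,-d['R'].T@d['t'],d['k1'],d['K'][0,0])
print(arm.observe())
E
```

```text
top [ 0.4075566  -0.06227788  1.43903919] -0.0741038620794486 415.332506427928
scene [ 0.65855107 -1.19351385  0.62074745] -0.0389255493760206 414.5180769170739
{'clock': 0.1, 'joints': array([-1.44761166,  0.43516128,  0.02495125,  1.57396   , -0.01161944,
        1.13403199, -0.07508363]), 'dq': array([-0.00030473, -0.00363026,  0.00027024, -0.00252026,  0.00083383,
       -0.00015363,  0.00083257]), 'joint_efforts': array([ 2.82988090e-03, -6.69120169e+01,  9.87669490e-01, -3.15145290e+01,
       -6.04984327e-02,  3.74536647e-02,  2.78101237e-05]), 'position': array([0.13985068, 0.60869239, 0.22603607]), 'ee_rot': array([-3.53965521e-01, -3.12152930e+00,  2.22191218e-03]), 'force': array([ 0.3761535 , -0.1237159 , -0.61602993]), 'ft_torque': array([0.01078899, 0.04817628, 0.02841337]), 'gripper_force': 0.0, 'width': 0.9998611624948777}
```

View pics/top0.png

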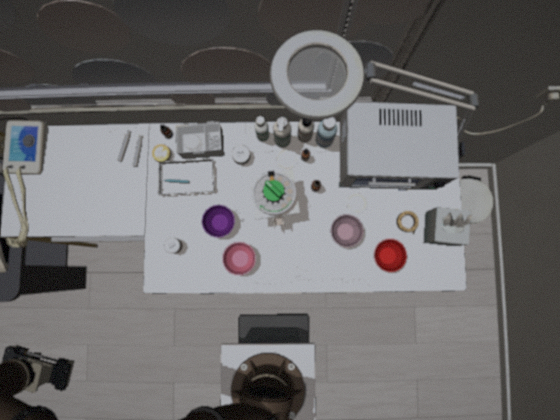

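View pics/scene0.png

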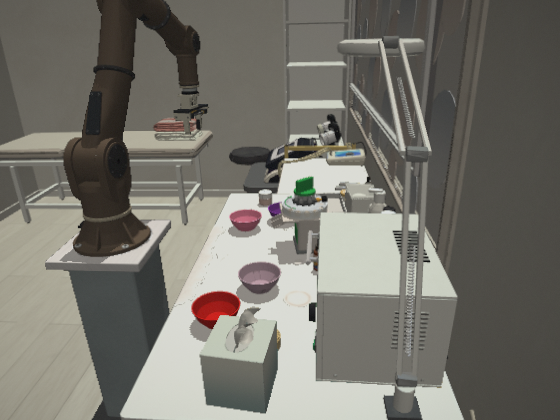

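The top view shows the mauve bowl at about (347,230), the dispenser's knob at (274,192), its chute at about (281,222), and the dropper bottle at (316,186). The jar is at (172,245). Next I'll take a close crop and measure.

Run:
```python
from h import *
d=look('top'); im=d['pixels'][:,:,::-1].copy()
c=cv2.resize(im[150:250,230:375],None,fx=5.5,fy=5.5,interpolation=cv2.INTER_CUBIC); c=cv2.convertScaleAbs(c,alpha=1.3); cv2.imwrite('pics/crop1.png',c)
hsv=cv2.cvtColor(im,cv2.COLOR_BGR2HSV)
print(hsv[230,347],hsv[218,347],hsv[192,274])
b=np.zeros(hsv.shape[:2],np.uint8); b[205:255,325:370]=1
m=((hsv[...,1]>30)&(b>0)).astype(np.uint8)
cs=max(cv2.findContours(m,0,1)[0],key=cv2.contourArea); e=cv2.fitEllipse(cv2.convexHull(cs)); print(e,onz(d,*e[0],.048))
hp=cv2.convexHull(cs)[:,0]; P=np.array([onz(d,*p,.048) for p in hp]); (cc,r)=cv2.minEnclosingCircle(P[:,:2].astype(np.float32)); print('bowl',cc,r)
g=((hsv[...,0]>45)&(hsv[...,0]<80)&(hsv[...,1]>100)).astype(np.uint8); g[:150]=0;g[230:]=0;g[:,:230]=0;g[:,320:]=0
# bar top is brighter
ys,xs=np.nonzero(g)
print(len(xs),np.percentile(hsv[ys,xs,2],[10,30,50,70,90]))
for th in (100,130,150,170):
    q=((g>0)&(hsv[...,2]>th)).astype(np.uint8)
    cs=max(cv2.findContours(q,0,1)[0],key=cv2.contourArea); print(th,cv2.contourArea(cs),cv2.minAreaRect(cs),onz(d,*cv2.minAreaRect(cs)[0],.223))
```

```text
[170  37 160] [169  44  99] [ 64 130 104]
((347.02801513671875, 230.55935668945312), (30.176307678222656, 31.24363136291504), 143.60548400878906) [ 0.53035275 -0.27048601  0.048     ]
bowl (0.5312739014625549, -0.2710147500038147) 0.05357849970459938
300 [103.9 128.  141.  147.  152. ]
100 249.5 ((273.2500305175781, 190.25001525878906), (19.091880798339844, 19.798988342285156), 45.0) [ 0.63702398 -0.02782836  0.223     ]
130 84.0 ((276.59014892578125, 186.49179077148438), (15.620499610900879, 9.730802536010742), 39.80556869506836) [ 0.64833632 -0.03782598  0.223     ]
150 24.0 ((268.70343017578125, 194.4586181640625), (15.61255168914795, 4.567501544952393), 41.633541107177734) [ 0.62441198 -0.01426572  0.223     ]Traceback (most recent call last):
  File "<stdin>", line 16, in <module>
ValueError: max() iterable argument is empty
```

View pics/crop1.png

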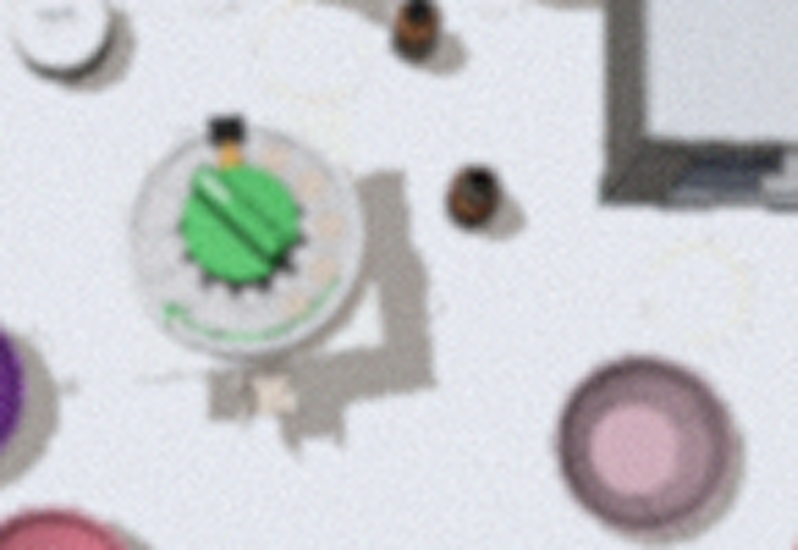

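The crop shows:
- **Housing:** centred near crop (247,240).
- **Green disc:** centred at (241,222).
- **Bar:** running from (200,178) to (285,260).
- **Black block:** at (228,130).
- **Chute end:** near (270,395).
- **Bowl:** at about (645,443).

Run:
```python
from h import *
d=look('top'); f=lambda x,y,z: onz(d,230+x/5.5-.4,150+y/5.5-.4,z)
C=[f(*p,.148) for p in ((132,242),(363,240),(247,122),(247,358))]
print('housing',(C[0]+C[1])/2,(C[2]+C[3])/2,np.linalg.norm(C[0]-C[1]),np.linalg.norm(C[2]-C[3]))
print('disc',f(241,222,.187)); print('block',f(228,126,.162)); print('chute',f(270,412,.093), f(270,395,.08))
a,b=f(200,175,.223),f(285,258,.223); print('bar',(a+b)/2,np.linalg.norm(a-b),np.arctan2(*(a-b)[1::-1]))
hsv=cv2.cvtColor(d['pixels'],cv2.COLOR_RGB2HSV)
g=((hsv[...,0]>45)&(hsv[...,0]<80)&(hsv[...,1]>90)&(hsv[...,2]>60)).astype(np.uint8)
n,l,s,c=cv2.connectedComponentsWithStats(g); i=l[190,272]; print(s[i],c[i],onz(d,*c[i],.195))
# black block by mask
m=(hsv[...,2]<60).astype(np.uint8); m[:165]=0;m[182:]=0;m[:,:262]=0;m[:,282:]=0; ys,xs=np.nonzero(m); print('blk',xs.mean(),ys.mean(),onz(d,xs.mean(),ys.mean(),.155))
s=look('scene'); im=s['pixels'][:,:,::-1]; cr=im[165:260,255:350]; cv2.imwrite('pics/crop2.png',cv2.resize(cr,None,fx=6,fy=6,interpolation=cv2.INTER_CUBIC))
```

```text
housing [ 0.64098171 -0.02991346  0.148     ] [ 0.6420941  -0.02964052  0.148     ] 0.1326330200642569 0.13763880419682456
disc [ 0.64470573 -0.02732717  0.187     ]
block [ 0.7053693  -0.01938612  0.162     ]
chute [ 0.5479946  -0.04144509  0.093     ] [ 0.55957428 -0.04130156  0.08      ]
bar [ 0.64097716 -0.02908923  0.223     ] 0.06503138619664317 0.7828750249474704
[263 180  21  22 312] [273.34615385 190.61538462] [ 0.64117388 -0.02732388  0.195     ]
blk 270.73333333333335 173.2 [ 0.70477225 -0.01812903  0.155     ]
```

View pics/crop2.png

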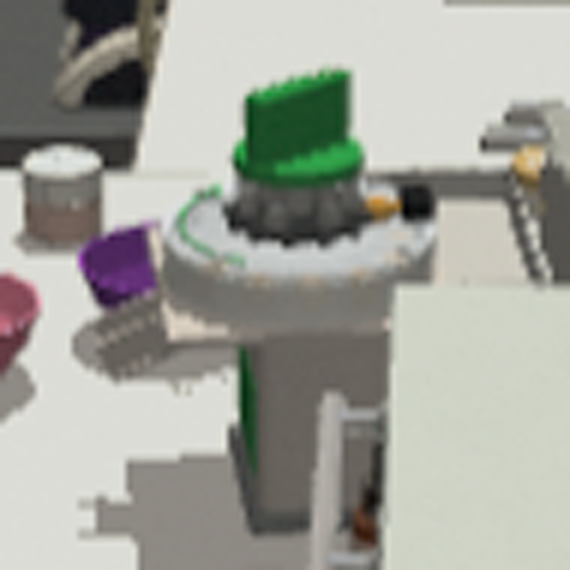

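The scene crop confirms the layout: the bar is upright and the block is at the rear. These are the positions I'll work from:
- **Dispenser:** axis at about (0.641, -0.029), yaw about 0.15.
- **Knob:** about -0.63.
- **Drop point:** about (0.503, -0.050).
- **Bowl:** at (0.531, -0.271).

I'll grip the bowl on its -y rim, at (0.539, -0.321), with a closing yaw of 1.72.

drive_tool(targets=[[0, 0, 4.3, 2.4, -5.7, 0, 0.5], [0, 0, 4.3, 2.4, -5.7, 0, 0.5], [0, 0, 4.3, 2.4, -5.7, 0, 0.5], [0, 0, 4.3, 2.4, -5.7, 0, 0.5], [0, 0, 4.3, 2.4, -5.7, 0, 0.5]], force=15)

```text
clock: 0.75
position: [0.2366, 0.3789, 0.2267]
ee_rot: [-0.234, 3.133, 0.0]
force: [1.1, 0.1, 0.3]
width: 0.614
gripper_force: 0.0
```

drive_tool(targets=[[0, 0, 0, 2.5, -5.7, 0, 0.5], [0, 0, 0, 2.5, -5.7, 0, 0.5], [0, 0, 0, 2.5, -5.7, 0, 0.5], [0, 0, 0, 2.5, -5.7, 0, 0.5], [0, 0, 0, 2.5, -5.7, 0, 0.5]])

```text
clock: 1.25
position: [0.3364, 0.1511, 0.227]
ee_rot: [-0.234, 3.132, 0.001]
force: [0.9, 1.1, 0.6]
width: 0.496
gripper_force: 0.0
```

drive_tool(targets=[[0, 0, 0, 2.5, -5.7, 0, 0.5], [0, 0, 0, 2.5, -5.7, 0, 0.5], [0, 0, 0, 2.5, -5.7, 0, 0.5], [0, 0, 0, 2.5, -5.7, 0, 0.5], [0, 0, 0, 2.5, -5.7, 0, 0.5]])

```text
clock: 1.75
position: [0.4365, -0.0769, 0.2271]
ee_rot: [-0.235, 3.132, 0.0]
force: [1.2, 0.7, -0.2]
width: 0.499
gripper_force: 0.0
```

Remaining to the pre-grasp point above the rim: (0.102, -0.2445, -0.13).

drive_tool(targets=[[0, 0, 0, 2.55, -6.1, 0, 0.5], [0, 0, 0, 2.55, -6.1, 0, 0.5], [0, 0, 0, 2.55, -6.1, 0, 0.5], [0, 0, 0, 2.55, -6.1, 0, 0.5], [0, 0, 0, 2.55, -6.1, 0, 0.5]])

```text
clock: 2.25
position: [0.5331, -0.3072, 0.2265]
ee_rot: [-0.236, 3.133, 0.001]
force: [0.1, 0.6, 1.2]
width: 0.498
gripper_force: 0.0
```

drive_tool(targets=[[0, 0, 0, 0, 0, -1.2, 0.5], [0, 0, 0, 0, 0, -2.4, 0.5], [0, 0, 0, 0, 0, -3.6, 0.5], [0, 0, 0, 0, 0, -3.6, 0.5]])

```text
clock: 2.65
position: [0.5286, -0.3028, 0.0769]
ee_rot: [0.234, -3.123, -0.009]
force: [-0.8, 0.6, -0.2]
width: 0.495
gripper_force: 0.0
```

Run:
```python
from h import *
d=look('top'); im=d['pixels'][:,:,::-1]; o=arm.observe(); print(o['position'],o['ee_rot'],o['joints'])
a=cv2.resize(im[190:270,310:400],(450,400),interpolation=cv2.INTER_CUBIC)
s=look('scene')['pixels'][:,:,::-1]; b=cv2.resize(s[200:320,190:300],(350,400),interpolation=cv2.INTER_CUBIC)
cv2.imwrite('pics/p3.png',np.hstack([a,b]))
```

```text
[ 0.5305305  -0.30440647  0.08066556] [ 0.23377724 -3.12756822 -0.00445508] [ 0.07018967  0.61463638  0.5446754   1.78889542 -0.40515677  0.85779274
  2.52516165]
```

View pics/p3.png

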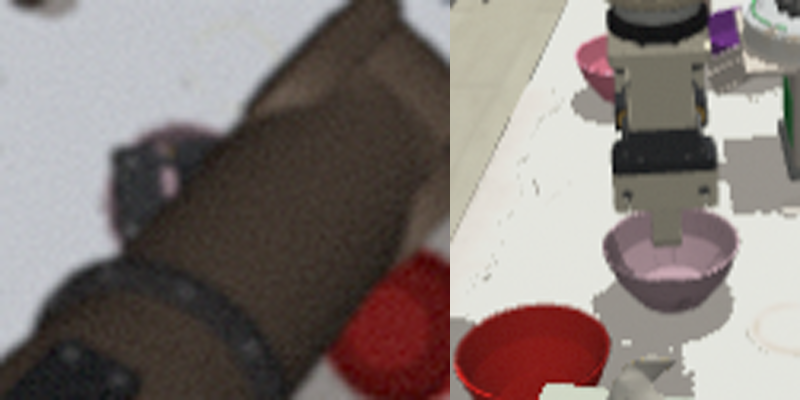

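The fingers hang over the bowl about 16 mm short of the planned rim point (scene crop around (665,225)), because the last move hadn't finished. I'll shift over the rim, go down, then close.

drive_tool(targets=[[0, 0, 0, 0.15, -0.36, 0, 0.5], [0, 0, 0, 0.15, -0.36, 0, 0.5], [0, 0, 0, 0.15, -0.36, -0.7, 0.5], [0, 0, 0, 0.15, -0.36, -1.4, 0.5], [0, 0, 0, 0.15, -0.36, -1.4, 0.5]])

```text
clock: 3.25
position: [0.5376, -0.3185, 0.026]
ee_rot: [0.235, -3.131, -0.003]
force: [-0.6, 0.8, 0.4]
width: 0.499
gripper_force: 0.0
```

drive_tool(targets=[[0, 0, 0, 0, 0, 0, 0], [0, 0, 0, 0, 0, 0, 0], [0, 0, 0, 0, 0, 0, 0], [0, 0, 0, 0, 0, 0, 0], [0, 0, 0, 0, 0, 0, 0]], force=15)

```text
clock: 3.75
position: [0.5387, -0.32, 0.0274]
ee_rot: [-0.234, 3.132, -0.0]
force: [-1.0, -1.3, 5.7]
width: 0.121
gripper_force: 14.5
```

Gripped. I'll lift slightly, slide sideways partway and check the bowl.

drive_tool(targets=[[0, 0, 0, 0, 0, 0.4, 0], [0, 0, 0, -0.1, -0.0, 0.6, 0], [0, 0, 0, -0.5, 1, 0.6, 0], [0, 0, 0, -0.7, 2, 0.6, 0], [0, 0, 0, -0.7, 2, 0.6, 0]])

```text
clock: 4.25
position: [0.5099, -0.2343, 0.0513]
ee_rot: [0.242, -3.132, -0.006]
force: [0.4, 0.9, 0.7]
width: 0.055
gripper_force: 15.2
```

Run:
```python
from h import *
d=look('top'); im=d['pixels'][:,:,::-1]; o=arm.observe(); print(o['position'],o['width'],o['joints'])
hsv=cv2.cvtColor(im,cv2.COLOR_BGR2HSV); print(proj(d,[.5026,-.05,0]))
a=cv2.resize(im[190:270,270:360],(450,400),interpolation=cv2.INTER_CUBIC)
s=look('scene')['pixels'][:,:,::-1]; b=cv2.resize(s[190:310,200:305],(350,400),interpolation=cv2.INTER_CUBIC)
cv2.imwrite('pics/p4.png',np.hstack([a,b]))
```

```text
[ 0.51044909 -0.23694712  0.0515646 ] 0.051527961039537745 [-0.02692536  0.58652595  0.52593411  1.93876265 -0.43322064  0.72945837
  2.4793068 ]
[[281.66644344 240.31188017]]
```

View pics/p4.png

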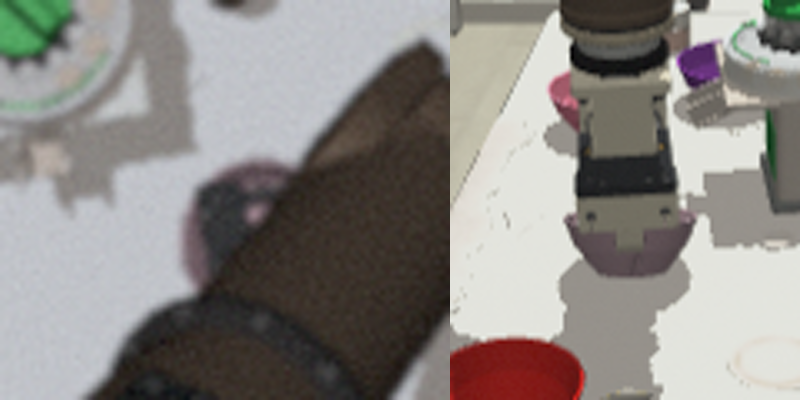

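The bowl is held. It has swung so its wall lies flush with the pads (opening down to 5 mm), so its far side is tipped down. I'll raise it and tilt the tool about the dispenser's x axis to level it, then check.

drive_tool(targets=[[0, 0, 0, 0, 0, 0.5, 0], [1.5, 0.2, 0, 0, 0, 0.7, 0], [3, 0.5, 0, 0, 0, 0.7, 0], [4.5, 0.7, 0, 0, 0, 0.7, 0], [4.9, 0.75, 0, 0, 0, 0.7, 0]])

```text
clock: 4.85
position: [0.5093, -0.2455, 0.0784]
ee_rot: [0.217, -3.029, -0.667]
force: [0.3, -2.0, -0.7]
width: 0.055
gripper_force: 15.2
```

Run:
```python
from h import *
s=look('scene');s['pixels']; o=arm.observe(); print(o['position'],o['ee_rot'],o['width'],o['force'],o['joints'])
im=s['pixels'][:,:,::-1]; u=proj(s,o['position'])[0].astype(int); print(u)
a=cv2.resize(im[u[1]-60:u[1]+50,u[0]-60:u[0]+60],(600,550),interpolation=cv2.INTER_CUBIC)
cv2.imwrite('pics/p5.png',a)
```

```text
[ 0.50893401 -0.24548481  0.07779971] [ 0.21570753 -3.02829419 -0.66647816] 0.05409373235884572 [-0.83826916 -1.23770931 -1.05999015] [ 0.32576971  0.70367628  0.37503614  1.66550958 -0.57446162  1.21393884
  2.68550151]
[252 256]
```

View pics/p5.png

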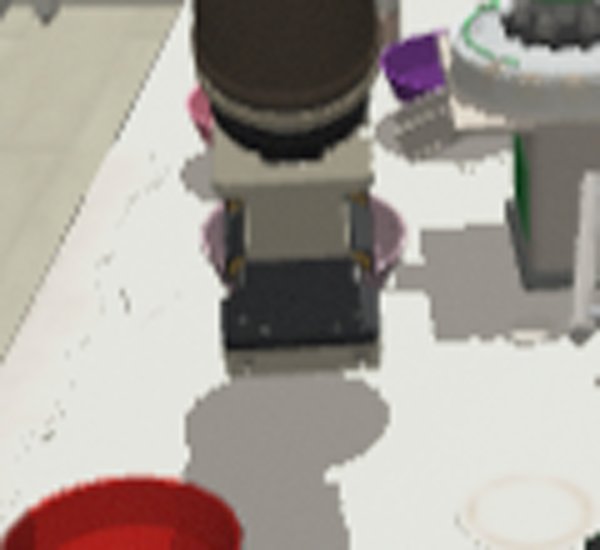

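The bowl hangs about level (rim at (305,245)) and is clear of everything. I'll lower it to about 1.5 cm above the table and bring it sideways under the lip.

drive_tool(targets=[[0, 0, 0, 0, 0.5, -0.5, 0], [0, 0, 0, 0, 1.5, -0.95, 0], [0, 0, 0, 0, 2.5, -0.95, 0], [0, 0, 0, 0, 3.4, -0.95, 0], [0, 0, 0, 0, 3.84, -0.95, 0]])

```text
clock: 5.4
position: [0.5103, -0.0832, 0.041]
ee_rot: [0.231, -3.027, -0.666]
force: [0.4, 0.8, -0.8]
width: 0.055
gripper_force: 15.2
```

drive_tool(targets=[[0, 0, 0, 0, 0, 0, 0], [0, 0, 0, 0, 0, 0, 0]])

```text
clock: 5.6
position: [0.5108, -0.0877, 0.041]
ee_rot: [0.227, -3.03, -0.662]
force: [0.5, -1.0, -0.8]
width: 0.05
gripper_force: 15.2
```

Run:
```python
from h import *
s=look('scene'); t=look('top'); o=arm.observe(); print(o['position'],o['ee_rot'],o['width'],o['force'],o['joints'])
a=cv2.resize(s['pixels'][180:280,225:345,::-1],(480,400),interpolation=cv2.INTER_CUBIC)
b=cv2.resize(t['pixels'][200:270,250:306,::-1],(320,400),interpolation=cv2.INTER_CUBIC)
cv2.imwrite('pics/p6.png',np.hstack([a,b]))
```

```text
[ 0.5107092  -0.08858046  0.04081408] [ 0.22374453 -3.03000744 -0.66217724] 0.05592921755741248 [ 0.77678774 -0.08653527 -1.73462156] [ 0.12580016  0.64846411  0.30037649  1.89290349 -0.67352485  0.98376674
  2.59052493]
```

View pics/p6.png

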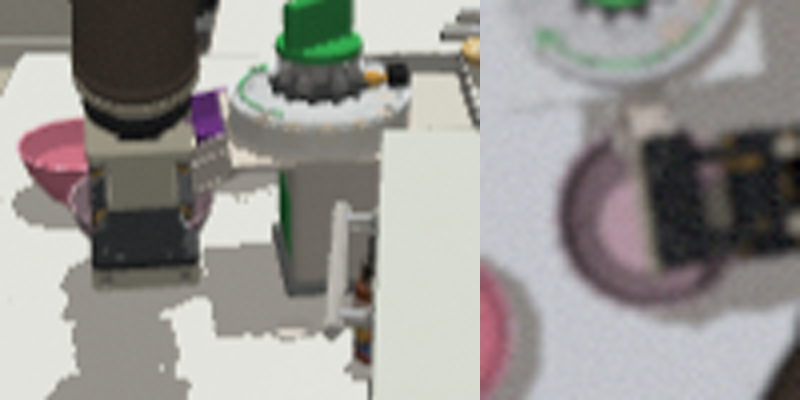

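Held at about 1 cm height, the bowl sits under the lip; in the top crop its left edge is at (560,220) and its bottom edge at (645,305). I'll compute its centre.

Run:
```python
from h import *
d=look('top'); hsv=cv2.cvtColor(d['pixels'],cv2.COLOR_RGB2HSV)
m=((hsv[...,1]>28)&(hsv[...,0]>155)&(hsv[...,0]<178)).astype(np.uint8); m[:218]=0;m[262:]=0;m[:,:262]=0;m[:,300:]=0
from scipy.optimize import least_squares
ys,xs=np.nonzero(m); pts=[]
for x in range(264,283):
    c=ys[xs==x]
    if len(c): pts.append((x,c.max()+.5))
for y in range(227,250):
    c=xs[ys==y]
    if len(c): pts.append((c.min()-.5,y))
P=np.array([onz(d,*p,.06)[:2] for p in pts]); r=least_squares(lambda q:np.hypot(*(P-q[:2]).T)-.0565,[.5,-.05],loss='soft_l1',f_scale=.002)
print(len(P),r.x,np.abs(r.fun).mean())
```

```text
42 [ 0.51211422 -0.04789817] 0.001039341697730128
```

The bowl's centre reads (0.512, -0.048) against a target of (0.503, -0.050). I'll shift it -8 mm in x and lower it gently.

drive_tool(targets=[[0, 0, 0, -0.2, -0.05, 0, 0], [0, 0, 0, -0.2, -0.05, -0.12, 0], [0, 0, 0, -0.2, -0.05, -0.2, 0], [0, 0, 0, -0.2, -0.05, -0.25, 0], [0, 0, 0, -0.2, -0.05, -0.25, 0]])

```text
clock: 6.25
position: [0.5022, -0.0882, 0.0303]
ee_rot: [0.226, -3.027, -0.666]
force: [-0.2, 1.1, -0.5]
width: 0.055
gripper_force: 15.2
```

drive_tool(targets=[[0, 0, 0, 0, 0, -0.06, 0], [0, 0, 0, 0, 0, -0.12, 0], [0, 0, 0, 0, 0, -0.12, 0]])

```text
clock: 6.55
position: [0.5029, -0.0892, 0.0265]
ee_rot: [0.226, -3.03, -0.665]
force: [-0.7, -2.6, 9.4]
width: 0.056
gripper_force: 15.2
```

It touches down at about 9 N. I'll release and back out along the tool axis.

drive_tool(targets=[[0, 0, 0, 0, 0, 0.03, 0.3], [0, 0, 0, 0, 0, 0.05, 0.3], [0, 0, 0, 0, 0, 0.05, 0.3], [0, 0, 0, 0, 0, 0.05, 0.3]])

```text
clock: 6.95
position: [0.5024, -0.0881, 0.0279]
ee_rot: [0.227, -3.028, -0.665]
force: [0.9, 0.0, -0.3]
width: 0.296
gripper_force: 0.0
```

drive_tool(targets=[[0, 0, 0, 0.03, -0.2, 0.45, 0.3], [0, 0, 0, 0.1, -0.6, 1.4, 0.3], [0, 0, 0, 0.15, -1.0, 2.3, 0.3], [0, 0, 0, 0.2, -1.5, 3.4, 0.3], [0, 0, 0, 0.2, -2, 4.5, 0.5]])

```text
clock: 7.45
position: [0.5101, -0.1686, 0.2095]
ee_rot: [0.227, -3.027, -0.665]
force: [1.3, -0.5, -0.0]
width: 0.345
gripper_force: 0.0
```

drive_tool(targets=[[-1.5, -0.2, 0, 0, -0.5, 1, 0.7], [-3, -0.5, 0, 0, -0.5, 1, 0.7], [-4.5, -0.7, 0, 0, -0.5, 1, 0.7], [-4.9, -0.75, 0, 0, -0.5, 1, 0.7]])

```text
clock: 7.85
position: [0.5112, -0.1853, 0.2488]
ee_rot: [-0.242, 3.129, -0.004]
force: [-0.6, 1.0, -0.7]
width: 0.671
gripper_force: 0.0
```

```bash
cat > bowl.py <<'E'
from h import *
from scipy.optimize import least_squares
d=look('top'); save(d,'lastop.png'); hsv=cv2.cvtColor(d['pixels'],cv2.COLOR_RGB2HSV)
m=((hsv[...,1]>28)&(hsv[...,0]>155)&(hsv[...,0]<178)).astype(np.uint8); m[:218]=0;m[262:]=0;m[:,:262]=0;m[:,302:]=0
cs=max(cv2.findContours(m,0,1)[0],key=cv2.contourArea); hp=cv2.convexHull(cs)[:,0]
P=np.array([onz(d,*p,.048)[:2] for p in hp]); r=least_squares(lambda q:np.hypot(*(P-q[:2]).T)-.0545,[.5,-.05],loss='soft_l1',f_scale=.002)
print('bowl',r.x,np.abs(r.fun).mean(),cv2.boundingRect(cs)); o=arm.observe(); print(o['position'],o['ee_rot'],o['joints'],o['clock'])
E
python3 bowl.py; python3 -c "
import cv2;i=cv2.imread('pics/lastop.png');cv2.imwrite('pics/p7.png',cv2.resize(i[160:270,230:350],(720,600)[:2] if 0 else (655,600),interpolation=cv2.INTER_CUBIC))"
```

```text
bowl [ 0.49733638 -0.04118587] 0.0018673278844431552 (263, 226, 32, 32)
[ 0.51088603 -0.18494644  0.2483564 ] [-0.24293493  3.13063874 -0.00344311] [-0.1313554   0.29314883  0.49264736  1.77436194 -0.15167833  1.10959147
  2.13663206] 7.9
```

View pics/p7.png

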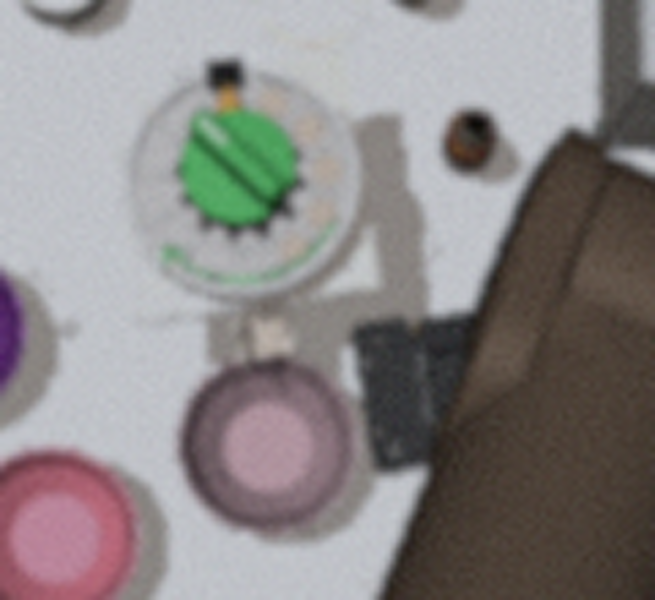

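The bowl stands upright at about (0.497, -0.041), within 1 cm of the drop point and centred in front of the chute (crop (266,443) against the chute at (271,335)). The knob, dropper and other bowls are undisturbed. Next I'll move over the knob with a closing yaw of 2.35.

drive_tool(targets=[[0, 0, 1.7, 0.7, 0.8, 0.1, 0.7], [0, 0, 3.4, 1.4, 1.6, 0.1, 0.7], [0, 0, 5.1, 2.1, 2.4, 0.1, 0.7], [0, 0, 6.7, 2.8, 3.3, 0.1, 0.7], [0, 0, 7.2, 3.28, 3.9, 0.1, 0.7]])

```text
clock: 8.4
position: [0.6429, -0.0295, 0.2512]
ee_rot: [1.201, -2.903, -0.004]
force: [0.3, 0.5, -0.6]
width: 0.7
gripper_force: 0.0
```

drive_tool(targets=[[0, 0, 0, 0, 0, 0, 0.7], [0, 0, 0, 0, 0, 0, 0.7], [0, 0, 0, 0, 0, 0, 0.7]])

```text
clock: 8.7
position: [0.6409, -0.0342, 0.2517]
ee_rot: [1.187, -2.908, 0.0]
force: [-0.6, -0.2, -0.6]
width: 0.698
gripper_force: 0.0
```

Run:
```python
from h import *
s=look('scene'); o=arm.observe(); R=cv2.Rodrigues(o['ee_rot'])[0]; print(o['position'],R[:,1],np.arctan2(R[1,1],R[0,1]),o['joints'],o['force'],o['ft_torque'])
cv2.imwrite('pics/p8.png',cv2.resize(s['pixels'][110:230,240:360,::-1],(600,600),interpolation=cv2.INTER_CUBIC))
```

```text
[ 0.64095914 -0.03421185  0.25193011] [-6.99614095e-01  7.14520885e-01  1.49862745e-04] 2.3456536022281744 [-0.23467096  0.45084721  0.30864896  1.51002973 -0.14186161  1.20340831
  2.44178403] [-0.5308359  -0.2445974   0.08216959] [ 0.0304526   0.04849392 -0.01808782]
```

View pics/p8.png

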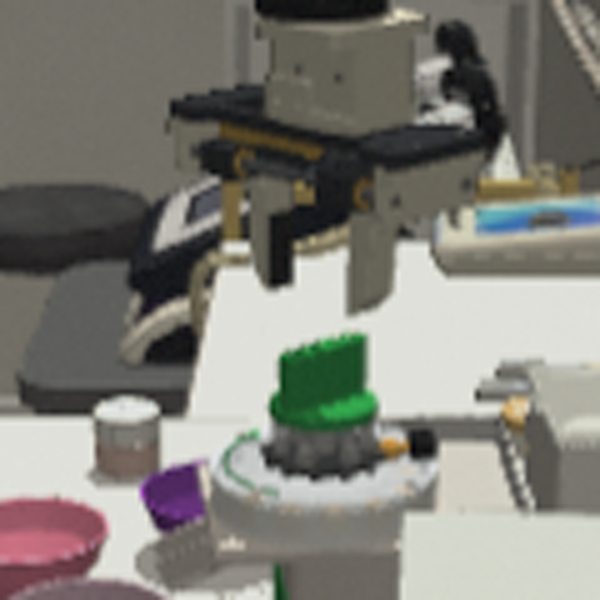

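The open fingers straddle the bar (pads at (275,260) and (370,290), bar at (323,370)). I'll correct y by 5 mm, go down to TCP z of about 0.195, then close lightly.

drive_tool(targets=[[0, 0, 0, 0, 0.12, 0, 0.7], [0, 0, 0, 0, 0.12, -0.5, 0.7], [0, 0, 0, 0, 0.12, -1.0, 0.7], [0, 0, 0, 0, 0.12, -1.3, 0.7], [0, 0, 0, 0, 0.12, -1.4, 0.7]])

```text
clock: 9.25
position: [0.6407, -0.0276, 0.1947]
ee_rot: [1.19, -2.906, -0.001]
force: [-0.6, 0.1, -0.2]
width: 0.701
gripper_force: 0.0
```

drive_tool(targets=[[0, 0, 0, 0, 0, 0, 0], [0, 0, 0, 0, 0, 0, 0], [0, 0, 0, 0, 0, 0, 0], [0, 0, 0, 0, 0, 0, 0], [0, 0, 0, 0, 0, 0, 0]], force=25)

```text
clock: 9.75
position: [0.6418, -0.0275, 0.1964]
ee_rot: [-1.191, 2.907, -0.0]
force: [-0.0, 0.2, 0.1]
width: 0.316
gripper_force: 0.0
```

```bash
cat > st.py <<'E'
from h import *
o=arm.observe(); R=cv2.Rodrigues(o['ee_rot'])[0]; print(o['clock'],o['position'].round(4),'yaw',np.arctan2(R[1,1],R[0,1]).round(4),'F',o['force'].round(1),'T',o['ft_torque'].round(2),'w',o['width'].round(3),o['joints'].round(2))
E
python3 st.py
```

```text
Traceback (most recent call last):
  File "st.py", line 2, in <module>
    o=arm.observe(); R=cv2.Rodrigues(o['ee_rot'])[0]; print(o['clock'],o['position'].round(4),'yaw',np.arctan2(R[1,1],R[0,1]).round(4),'F',o['force'].round(1),'T',o['ft_torque'].round(2),'w',o['width'].round(3),o['joints'].round(2))
                                                                                                                                                                                               ^^^^^^^^^^^^^^^^
AttributeError: 'float' object has no attribute 'round'
```

drive_tool(targets=[[0, 0, 0, 0, 0, 0, 0], [0, 0, 0, 0, 0, 0, 0], [0, 0, 0, 0, 0, 0, 0]], force=25)

```text
clock: 10.05
position: [0.642, -0.0281, 0.1961]
ee_rot: [-1.19, 2.907, -0.001]
force: [1.6, -1.5, -0.2]
width: 0.163
gripper_force: 25.0
```

```bash
sed -i "s/o\['width'\].round(3)/round(o['width'],3)/" st.py; python3 st.py
```

```text
10.05 [ 0.642  -0.0281  0.1961] yaw 2.348 F [ 1.6 -1.5 -0.2] T [-0.38 -0.35 -0.02] w 0.163 [-0.24  0.49  0.29  1.58 -0.16  1.09  2.45]
```

The bar is gripped (15 mm), and knob is about -0.63. I'll turn clockwise by about 0.37 to line up the teeth, then ease down.

drive_tool(targets=[[0, 0, -1.1, 0, 0, 0, 0], [0, 0, -2.2, 0, 0, 0, 0], [0, 0, -3.3, 0, 0, 0, 0], [0, 0, -4.2, 0, 0, 0, 0], [0, 0, -4.2, 0, 0, 0, 0]])

```text
clock: 10.55
position: [0.6418, -0.0279, 0.1961]
ee_rot: [-0.639, 3.076, -0.001]
force: [1.4, -2.7, 0.5]
width: 0.162
gripper_force: 25.0
```

drive_tool(targets=[[0, 0, 0, 0, 0, -0.04, 0], [0, 0, 0, 0, 0, -0.08, 0], [0, 0, 0, 0, 0, -0.1, 0], [0, 0, 0, 0, 0, -0.12, 0], [0, 0, 0, 0, 0, -0.12, 0]])

```text
clock: 11.05
position: [0.6418, -0.0278, 0.1911]
ee_rot: [-0.641, 3.075, -0.0]
force: [1.4, -3.9, 1.7]
width: 0.162
gripper_force: 25.0
```

```bash
python3 st.py
```

```text
11.05 [ 0.6418 -0.0278  0.1911] yaw 1.9821 F [ 1.4 -3.9  1.7] T [-0.69 -0.57  0.02] w 0.162 [-0.29  0.51  0.38  1.6  -0.21  1.08  2.13]
```

It's down 5 mm with almost no resistance, which is past the 3 mm tooth stop. I'll continue.

drive_tool(targets=[[0, 0, 0, 0, 0, -0.04, 0], [0, 0, 0, 0, 0, -0.08, 0], [0, 0, 0, 0, 0, -0.11, 0], [0, 0, 0, 0, 0, -0.14, 0], [0, 0, 0, 0, 0, -0.14, 0]])

```text
clock: 11.55
position: [0.6418, -0.0278, 0.186]
ee_rot: [-0.641, 3.075, -0.0]
force: [1.6, -4.0, 6.4]
width: 0.158
gripper_force: 25.0
```

```bash
python3 st.py
```

```text
11.55 [ 0.6418 -0.0278  0.186 ] yaw 1.9818 F [ 1.6 -4.   6.4] T [-0.82 -0.43 -0.04] w 0.158 [-0.29  0.51  0.38  1.6  -0.21  1.07  2.13]
```

It's down about 10 mm. I'll check in the scene view that the disc really went down, rather than the pads slipping.

Run:
```python
from h import *
a=cv2.imread('pics/scene0.png'); d=look('scene'); b=d['pixels'][:,:,::-1].copy()
for im in(a,b):
    h=cv2.cvtColor(im,cv2.COLOR_BGR2HSV); m=(h[...,0]>45)&(h[...,0]<80)&(h[...,1]>120); m[:160]=0;m[205:]=0
    print([ (x,np.nonzero(m[:,x])[0].max()) for x in range(294,318,3) if m[:,x].any()])
print(proj(d,[[.61,-.06,.177],[.61,-.06,.187]]))
```

```text
[(294, np.int64(192)), (297, np.int64(194)), (300, np.int64(195)), (303, np.int64(195)), (306, np.int64(195)), (309, np.int64(195)), (312, np.int64(194))]
[(294, np.int64(195)), (297, np.int64(197)), (300, np.int64(198)), (303, np.int64(198)), (306, np.int64(198)), (309, np.int64(198)), (312, np.int64(197))]
[[293.3980815  196.32926563]
 [293.36120434 193.14621787]]
```

The disc dropped 3 px, which is 10 mm, so the knob is fully meshed. Now I'll turn click by click, starting with the first click plus the play.

drive_tool(targets=[[0, 0, -1.3, 0, 0, 0, 0], [0, 0, -2.6, 0, 0, 0, 0], [0, 0, -3.9, 0, 0, 0, 0], [0, 0, -5.2, 0, 0, 0, 0], [0, 0, -6.5, 0, 0, 0, 0]])

```text
clock: 12.1
position: [0.6418, -0.0274, 0.186]
ee_rot: [0.252, 3.131, 0.001]
force: [1.0, -3.2, 5.1]
width: 0.159
gripper_force: 25.0
```

drive_tool(targets=[[0, 0, 0, 0, 0, 0, 0], [0, 0, 0, 0, 0, 0, 0], [0, 0, 0, 0, 0, 0, 0], [0, 0, 0, 0, 0, 0, 0], [0, 0, 0, 0, 0, 0, 0]])

```text
clock: 12.6
position: [0.6418, -0.0274, 0.186]
ee_rot: [0.245, 3.131, 0.001]
force: [1.3, -2.7, 7.1]
width: 0.163
gripper_force: 25.0
```

```bash
python3 st.py
cat > pearls.py <<'E'
from h import *
d=look('top'); im=d['pixels']; h=cv2.cvtColor(im,cv2.COLOR_RGB2HSV)
m=((h[...,0]>8)&(h[...,0]<28)&(h[...,1]>90)&(h[...,2]>90)).astype(np.uint8); m[:225]=0;m[262:]=0;m[:,:258]=0;m[:,300:]=0
n,l,s,c=cv2.connectedComponentsWithStats(m); print('amber',[(s[i][4],c[i].round(1)) for i in range(1,n)])
E
python3 pearls.py
```

```text
12.6 [ 0.6418 -0.0274  0.186 ] yaw 1.4148 F [ 1.3 -2.7  7.1] T [-0.72 -0.37 -0.01] w 0.163 [-0.38  0.53  0.53  1.61 -0.29  1.08  1.64]
amber [(np.int32(20), array([278.8, 245.2]))]
```

One pearl is in the bowl (pixel (279,245)). Second click.

drive_tool(targets=[[0, 0, -1.2, 0, 0, 0, 0], [0, 0, -2.4, 0, 0, 0, 0], [0, 0, -3.6, 0, 0, 0, 0], [0, 0, -4.8, 0, 0, 0, 0], [0, 0, -6, 0, 0, 0, 0]])

```text
clock: 13.15
position: [0.642, -0.0271, 0.186]
ee_rot: [1.053, 2.959, 0.002]
force: [1.4, -3.0, 6.4]
width: 0.16
gripper_force: 25.0
```

drive_tool(targets=[[0, 0, 0, 0, 0, 0, 0], [0, 0, 0, 0, 0, 0, 0], [0, 0, 0, 0, 0, 0, 0], [0, 0, 0, 0, 0, 0, 0], [0, 0, 0, 0, 0, 0, 0]])

```text
clock: 13.65
position: [0.642, -0.0271, 0.186]
ee_rot: [1.046, 2.961, 0.001]
force: [1.3, -2.2, 6.4]
width: 0.161
gripper_force: 25.0
```

```bash
python3 st.py;python3 pearls.py
```

```text
13.65 [ 0.642  -0.0271  0.186 ] yaw 0.8915 F [ 1.3 -2.2  6.4] T [-0.58 -0.44 -0.02] w 0.161 [-0.47  0.56  0.67  1.62 -0.38  1.1   1.19]
amber [(np.int32(22), array([272.9, 240.9])), (np.int32(20), array([280.9, 243. ]))]
```

Two pearls are in the bowl. Third click.

drive_tool(targets=[[0, 0, -1.2, 0, 0, 0, 0], [0, 0, -2.4, 0, 0, 0, 0], [0, 0, -3.6, 0, 0, 0, 0], [0, 0, -4.8, 0, 0, 0, 0], [0, 0, -6, 0, 0, 0, 0]])

```text
clock: 14.2
position: [0.6422, -0.0269, 0.186]
ee_rot: [1.782, 2.586, 0.002]
force: [3.6, -2.0, 6.1]
width: 0.158
gripper_force: 25.0
```

drive_tool(targets=[[0, 0, 0, 0, 0, 0, 0], [0, 0, 0, 0, 0, 0, 0], [0, 0, 0, 0, 0, 0, 0], [0, 0, 0, 0, 0, 0, 0], [0, 0, 0, 0, 0, 0, 0]])

```text
clock: 14.7
position: [0.6423, -0.0269, 0.186]
ee_rot: [1.777, 2.59, 0.002]
force: [3.4, -1.7, 5.4]
width: 0.16
gripper_force: 25.0
```

```bash
python3 st.py;python3 pearls.py
```

```text
14.7 [ 0.6423 -0.0269  0.186 ] yaw 0.3681 F [ 3.4 -1.7  5.4] T [-0.59 -0.66  0.05] w 0.16 [-0.55  0.59  0.81  1.62 -0.47  1.12  0.75]
amber [(np.int32(66), array([276.2, 240.9]))]
```

Three pearls are in (66 px, about 3 × 21), and the turn came to 1.614 rad with about zero torque. I'll release, lift straight up and back away.

drive_tool(targets=[[0, 0, 0, 0, 0, 0, 0.3], [0, 0, 0, 0, 0, 0.02, 0.6], [0, 0, 0, 0, 0, 0.02, 0.6], [0, 0, 0, 0, 0, 0.02, 0.6], [0, 0, 0, 0, 0, 0.02, 0.6]])

```text
clock: 15.25
position: [0.6413, -0.0273, 0.1861]
ee_rot: [-1.778, -2.59, 0.0]
force: [-0.3, 0.1, 0.3]
width: 0.544
gripper_force: 0.0
```

drive_tool(targets=[[0, 0, 0, 0, 0, 0.3, 0.6], [0, 0, 0, 0, 0, 0.8, 0.6], [0, 0, 0, 0, 0, 1.6, 0.6], [0, 0, 0, 0, 0, 2.4, 0.6], [0, 0, 0, 0, 0, 2.5, 0.6]])

```text
clock: 15.75
position: [0.6433, -0.0286, 0.2914]
ee_rot: [1.776, 2.585, 0.005]
force: [0.2, -0.6, -1.2]
width: 0.6
gripper_force: 0.0
```

drive_tool(targets=[[0, 0, 0, -1, -1, 0.5, 0.6], [0, 0, 0, -1.5, -2, 0.5, 0.6], [0, 0, 0, -2, -3, 0.5, 0.6], [0, 0, 0, -2.5, -4, 0.5, 0.6], [0, 0, 0, -2.5, -5, 0.5, 0.6]])

```text
clock: 16.25
position: [0.5389, -0.2295, 0.3075]
ee_rot: [-1.781, -2.588, -0.002]
force: [0.5, 0.2, 0.6]
width: 0.6
gripper_force: 0.0
```

```bash
python3 st.py;python3 pearls.py
python3 - <<'E'
from h import *
t=look('top'); s=look('scene'); b=s['pixels'][:,:,::-1].copy()
h=cv2.cvtColor(b,cv2.COLOR_BGR2HSV); m=(h[...,0]>45)&(h[...,0]<80)&(h[...,1]>120); m[:160]=0;m[205:]=0
print([(x,np.nonzero(m[:,x])[0].max()) for x in range(294,318,3) if m[:,x].any()])
a=cv2.resize(t['pixels'][160:265,240:330,::-1],(450,525),interpolation=cv2.INTER_CUBIC); c=cv2.resize(b[165:255,255:315],(350,525),interpolation=cv2.INTER_CUBIC)
cv2.imwrite('pics/p9.png',np.hstack([a,c]))
E
```

```text
16.25 [ 0.5389 -0.2295  0.3075] yaw 0.3656 F [0.5 0.2 0.6] T [-0.06 -0.06 -0.  ] w 0.6 [-0.31  0.4   0.91  1.6  -0.33  1.3   1.01]
amber [(np.int32(76), array([275.6, 239.5]))]
[(294, np.int64(195)), (297, np.int64(197)), (300, np.int64(198)), (303, np.int64(198)), (306, np.int64(198)), (309, np.int64(198)), (312, np.int64(197))]
```

View pics/p9.png

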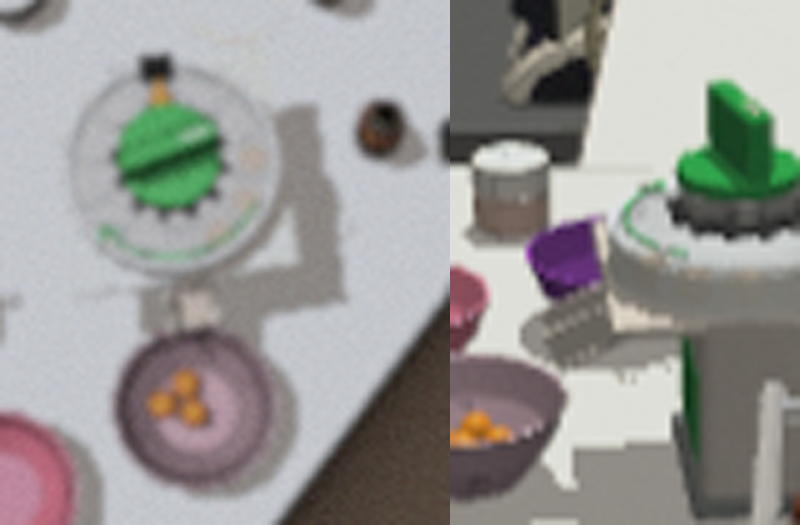

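The picture shows three pearls in the upright bowl ((162,405), (185,383), (195,410)), the knob down, and the jar and dropper untouched. I'll hand it in.

```bash
python3 -c "
from cell import arm; print(arm.sign_off())"
```

```text
the job is handed in; nothing more can be done
None
```

Job handed in: the bowl stands upright within about 1 cm of the drop point with exactly three pearls in it, the knob is fully down and turned three clicks, and the jar and dropper bottle are undisturbed; the verdict wasn't reported back.

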